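Put the ink jar away in the roll-top bench store

TASK

Roll the store's slatted door all the way up, stand the ink jar from the bench upright on the cork coaster inside, setting it down rather than dropping it, and roll the door fully shut again. Leave the bottle and the tin in the store, and the paint tube and the brush cup on the bench, where they are.

Things in the scene. Friction and masses are not known exactly. Their poses are not given: they have to be found in the camera images.
- store: Fixed roll-top store of pale plywood, 350 deep (x), 388 wide (y), 200 high. Origin: centre of its underside, on the bench; x to its back, y to the left of one facing its door, z up. Its door side, -x, faces roughly to the robot's left (world +y, within 0.2 rad). Inside floor 20 above the bench, 360 wide between half-round cheeks. Rear half under a fixed clear shell; only the front quarter opens.
- track_axis (a point): Middle of the axis (along the store's y) of the curved tracks, 25 above the store's origin. Behind a vertical plane through it the clear shell (4 thick, 148 from the axis) and the raised door roof the inside over, so the coaster is reached from the front at a slant, tool leaning 30 to 45 degrees from vertical, pointing down and to the store's back. Axes as the store's.
- door (a joint): Tambour door: 12 brown wooden slats 7 thick on a quarter circle, radius 160 to mid-slat, about the track axis. Value (rad): how far it has rolled round the axis: 0 fully shut, 1.55 fully up with its leading edge straight above the axis. Opening takes the handle up and back. Stiff: about 3 N at the handle plus the door's 0.28 kg; it stays where left. Starts shut or slightly open.
- handle (a point): Middle of the door's steel bar handle: round bar 12 in diameter, 110 long along the store's y, on posts at its ends, 26 clear of the slats. 196 from the track axis: in the store's frame x = -196 cos(a), y = 0, z = 25 + 196 sin(a), a = joint value + 0.2 rad. Its axes turn with the door.
- jar_mid (a point): Centre (33 above its foot) of the ink jar: clear glass jar with black lid standing on the bench in front of the store's door, to the robot's left, 50 diameter, 66 high, about 0.18 kg. z up.
- coaster: Round flat cork coaster, 70 diameter, 3 thick, fixed on the store's floor in one of three places abreast, about 105 apart and about 15 behind the track axis; the other two places are taken. Origin at the centre of its underside, so its top is 3 above it (23 above the bench).
- bottle_mid (a point): Centre (50 up) of the amber bottle standing in the store, 42 diameter, 100 high.
- tin_mid (a point): Centre (22.5 up) of the low bare metal tin standing in the store, 44 diameter, 45 high.
- tube_mid (a point): Middle (9 up) of a metal paint tube lying on the bench, 115 long, 36 wide, 18 high.
- cup_mid (a point): Middle (45 up) of a white cup with a brush standing in it, 72 across the rim, 90 high, the brush reaching 185 up.

How it is judged:
By the outcome, as a careful person would: the job done as asked, in the order asked, and still so for the second after the job is handed in, with the robot touching nothing.
It also fails if it takes over 72 s, if anything falls off the work surface, if the arm or the gripper's body presses on something with over 40 N, if the wrist force passes 120 N, or if a joint passes its speed limit or range.

ROBOT

A 6-joint arm with a two-finger parallel gripper is mounted at the origin on the work surface. World frame = base frame: x ahead of the robot, y to its left, z up, the work surface at z = 0. Lengths are in m, angles in rad, forces in N, time in s.
With the tool pointing down it reaches from about 0.35 to 0.775 m from the base axis. Payload 5.5 kg.
Tool frame: the origin (TCP) lies on the centre line of the jaws, within the pads' length; the fingertips stand 11 mm ahead of it and the grasp point (between the pads) lies 8 mm behind it; z points along the fingers, y is the line along which they close (so a half turn about z gives the same grasp; the last joint's range is limited). The gripper opens to 85 mm and grips with 20 to 120 N. Pads are 22 mm wide; open, the fingers measure 114 mm over their backs; the gripper's body (76 mm by 85 mm) begins 54 mm behind the grasp point. The pads swing forward as they close: fully open they stand 13 mm farther back than shut.
Start: joints at [1.166, 0.313, 0.046, 1.304, 0, 1.431], TCP at [0.151, 0.555, 0.242] pointing down, gripper open.
Joint ranges: [-2.76, 2.76], [-0.86, 1.69], [-1.03, 1.26], [-2.2, 2.34], [-1.47, 1.5], [-3.14, 3.14]. Speed limits (rad/s): [2.57, 2.57, 3.14, 3.14, 3.14, 3.14].

INTERFACE

Orientations are given as a unit quaternion [w, x, y, z].
In Python, from workcell import get_state, eyes, env gives the robot as it stands.
- The arm moves only by the shell command python3 -m inch 'ROWS' [OPENING] [FORCE]. ROWS is JSON, one flat list of numbers, 4 for each row, row after row: the shift along the tool's x, y, z in cm, then the turn about the tool's z in rad. A call has exactly 5 rows; each row shifts and turns the commanded pose from where the row before left it, along the tool's axes as they then stand; what a row does not reach is not made up. A row lasts 1/12 s, in which the tool goes at most 41.7 mm and 7.16 degrees, less where a joint would pass 70% of its speed; a pose out of reach is approached as far as the arm can. A call is refused whole if a number of a shift passes 4.17 or a number of a turn 0.125, either way. A call with a gripper value outside its range is refused whole. OPENING is the opening, from -1 (shut) to 1 (fully open), set as the call begins (- or left out, the last holds). The fingers move at their own pace and stop on an object; FORCE is the grip in N (left out, the last holds). Time passes only in rows, so rows that do not move let the fingers close, or fill a call up. It gives the time, the measured TCP pose, the force, the opening and the grip force at its end, in the units of the state.
- get_state(): the state, without advancing time (a new reading comes with each control period).
- eyes.read_camera(name): name is "scene" or "top"; returns the picture (384x512x3 uint8, red, green, blue); there is no depth.
- eyes.camera_info(name): a dict with "fovy" (degrees; the focal length in pixels is half the picture's height over the tangent of half this angle, whatever the lens; pixels are square), "cx", "cy" (the principal point, pixels), "D" ([k1, k2, p1, p2, k3] as OpenCV has them; the pictures are not rectified), "xyz" and "orientation" of the camera in the world. Camera axes: x right, y down, z forward; pixel columns grow to the right and rows downward; lengths in m; the calibration is good to about 2 mm. A picture is of the moment at which its call begins. camera_info takes no time and is no camera call.
- env.hand_in(): hands the job in; it is judged then, once.
The state is a dict: "clock": time; "joint_pos": joint angles; "qvel": joint speeds; "tau": joint torques, N m; "tcp_pos": TCP position; "orientation": TCP orientation; "wrist_force": force on the tool from outside, world axes, zero at the start; "ft_torque": the same for the moment, N m; "finger_gap": finger opening in m; "grip_force": force on a finger pad.
Only numpy, scipy, OpenCV 4.12 (cv2) and the standard library are available. Lean on these libraries where they do the work, as an engineer would, in place of code of your own. Each camera call takes 0.05 s, during which the arm holds its last target. There are 200 camera calls.

## Working session

There is one attempt and no reset: what is moved stays moved. The work goes in short steps, Python scripts to look and compute and a shell command to move; the robot and the scene stay as the last step left them, time stands still between calls to the robot, and variables do not carry over. Pictures are saved under pics/ and viewed, at most 10 in all, crops included, and the job is handed in when it is done.

```bash
ls; mkdir -p pics; python3 - <<'E'
from workcell import get_state, eyes, env
import cv2,json
for n in("scene","top"):
    im=eyes.read_camera(n); cv2.imwrite(f"pics/{n}0.png",im[:,:,::-1]); print(eyes.camera_info(n))
s=get_state();print(s)
E
```

```text
pics
{'fovy': 49.949325835842224, 'cx': 253.717726660623, 'cy': 194.98347582680103, 'D': array([0.01230514, 0.        , 0.        , 0.        , 0.        ]), 'xyz': array([0.77830432, 0.32755325, 0.91886356]), 'orientation': array([-0.06358147,  0.39284895,  0.90534244, -0.14826382])}
{'fovy': 53.34237817854647, 'cx': 253.11563031547323, 'cy': 191.34808418046168, 'D': array([-0.13131419,  0.        ,  0.        ,  0.        ,  0.        ]), 'xyz': array([0.46390832, 0.13097234, 0.89614776]), 'orientation': array([-0.03804977,  0.71677349, -0.69408143,  0.05512665])}
{'clock': 0.1, 'joint_pos': array([1.16641120e+00, 3.13960313e-01, 4.50996135e-02, 1.30356792e+00,
       2.14566720e-05, 1.43119797e+00]), 'qvel': array([-0.00029794, -0.00151669,  0.00270955,  0.00010508,  0.00042057,
       -0.00028292]), 'tau': array([ 3.40754967e-03, -4.81724524e+01,  2.99244726e+01,  1.27212267e-02,
       -1.34988368e-04,  2.00533968e-06]), 'tcp_pos': array([0.15031534, 0.55457062, 0.24148096]), 'orientation': array([-2.29591633e-04,  1.32006925e-01,  9.91248458e-01, -7.83259282e-04]), 'wrist_force': array([ 1.00165681, -0.47258848,  0.00820915]), 'ft_torque': array([0.01166696, 0.03383565, 0.01030364]), 'grip_force': 0.0, 'finger_gap': 0.085507295105903}
```

View pics/scene0.png

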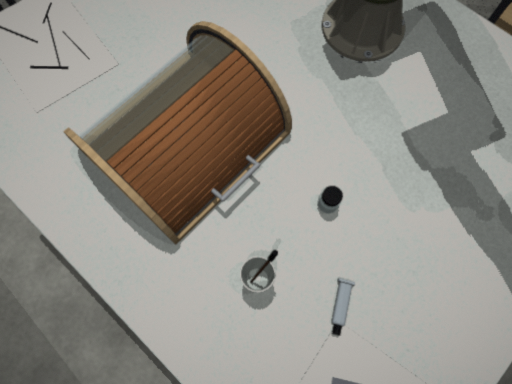

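View pics/top0.png

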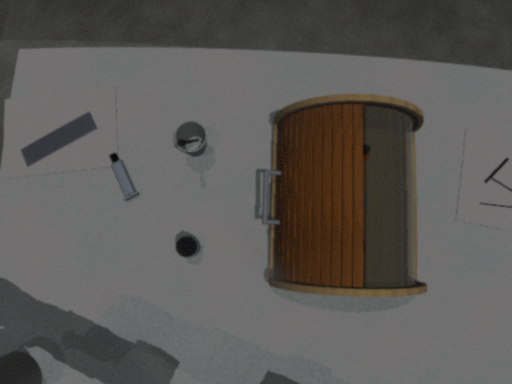

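The scene view shows the store with its door shut or nearly so. The handle is at about (237,187), the jar lid at (331,196), the cup at (258,275) and the tube at (342,305). In the top view the door faces left, with the handle at (264,196), the jar at (187,245), the cup at (190,138) and the tube at (123,178). A dark spot at (366,149) inside is probably the bottle. I'll enlarge these next.

```bash
cat > h.py <<'E'
import numpy as np, cv2
from scipy.spatial.transform import Rotation as R
from workcell import get_state, eyes, env
def cam(n):
    c=eyes.camera_info(n); f=192/np.tan(np.radians(c['fovy']/2))
    K=np.array([[f,0,c['cx']],[0,f,c['cy']],[0,0,1]]); Rm=R.from_quat(np.roll(c['orientation'],-1)).as_matrix()
    return K,np.array(c['D']),Rm,np.array(c['xyz'])
def ray(n,p):
    K,D,Rm,o=cam(n); u=cv2.undistortPoints(np.array([[p]],float),K,D)[0,0]; return o,Rm@np.array([*u,1])
def plane(n,p,z):
    o,d=ray(n,p); return o+d*(z-o[2])/d[2]
def proj(n,P):
    K,D,Rm,o=cam(n); Q=(np.atleast_2d(P)-o)@Rm
    return cv2.projectPoints(Q,np.zeros(3),np.zeros(3),K,D)[0][:,0]
def tri(ps,pt):
    A=[];b=[]
    for n,p in(("scene",ps),("top",pt)):
        o,d=ray(n,p);d=d/np.linalg.norm(d);M=np.eye(3)-np.outer(d,d);A.append(M);b.append(M@o)
    X=np.linalg.solve(sum(A),sum(b)); return X,[np.linalg.norm(M@X-v) for M,v in zip(A,b)]
E
python3 - <<'E'
from h import *
S=cv2.imread('pics/scene0.png');T=cv2.imread('pics/top0.png')
T=np.clip(T.astype(float)*1.8,0,255).astype('uint8')
def crop(I,x,y,w,h,k): 
    return cv2.resize(I[y:y+h,x:x+w],None,fx=k,fy=k,interpolation=cv2.INTER_CUBIC)
a=crop(S,200,145,80,75,5); b=crop(T,235,155,80,75,5)   # handle
c=crop(S,65,15,80*3,75*2,1); 
d=crop(T,260,85,200,225,2)[:, :400]
cv2.imwrite('pics/c1.png',np.hstack([a,b]))
cv2.imwrite('pics/c2.png',crop(T,255,85,180,220,2.7))
for n,p in(("scene",(332,195)),("top",(186.5,245))): print(n,"lid",plane(n,p,.066))
# jar lid by darkness
for n,I,(x,y) in(("scene",S,(332,196)),("top",T,(187,245))):
    g=I[y-20:y+20,x-20:x+20].max(2); m=(g<45).astype('uint8'); 
    k,l,st,ce=cv2.connectedComponentsWithStats(m); i=1+np.argmax(st[1:,4]); p=ce[i]+[x-20,y-20]; print(st[i],p,plane(n,p,.066))
E
```

```text
scene lid [0.45335335 0.25571087 0.066     ]
top lid [0.45285735 0.25259736 0.066     ]
[ 10  11  20  19 296] [331.62162162 195.98986486] [0.45567127 0.25656355 0.066     ]
[ 11  13  18  18 147] [186.66666667 246.23129252] [0.45023111 0.25211385 0.066     ]
```

View pics/c1.png

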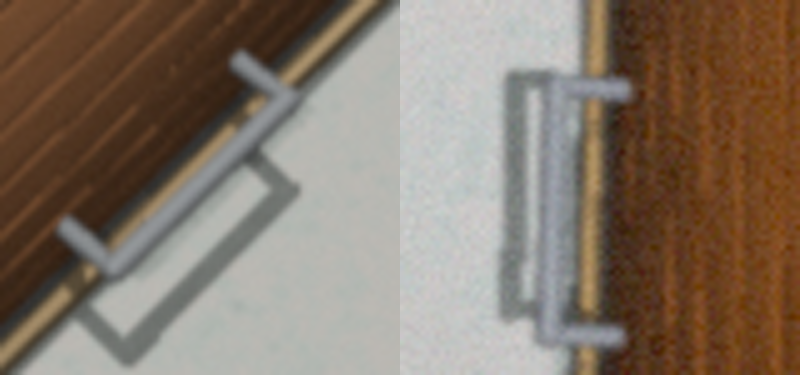

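View pics/c2.png

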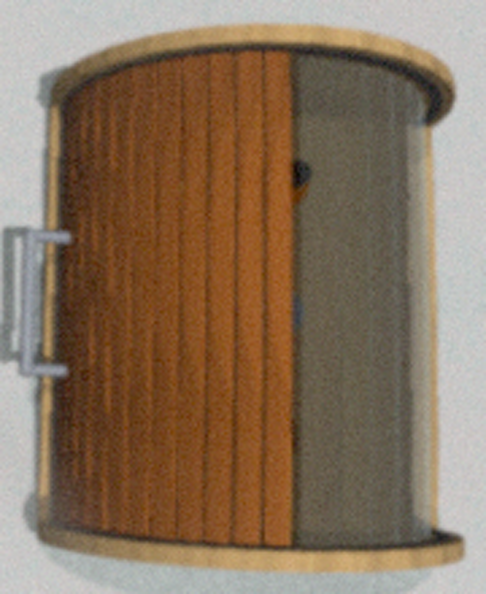

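The crops show the handle bar corners at scene (258,164) and (222,198), and top (265,171) and (264.5,222). The bottle's cap is at top (366,149), on the side away from the robot. A bluish spot at about (364,199), mid-width, could be the tin.

```bash
python3 - <<'E'
from h import *
A,ra=tri((258.2,164.0),(264.4,222.0)); B,rb=tri((222.2,198.2),(264.9,170.7))
print(A,ra,B,rb,np.linalg.norm(A-B))
m=(A+B)/2; yd=(B-A)[:2]; yd/=np.linalg.norm(yd); xd=np.array([yd[1],-yd[0]]);print("mid",m,"ydir",yd,"xdir",xd)
a=np.arcsin((m[2]-.025)/.196);print("joint",a-.2)
o=m[:2]+xd*.196*np.cos(max(a,.2)); print("store origin",o, "yaw",np.arctan2(xd[1],xd[0]))
def W(x,y,z): return np.array([*(o+x*xd+y*yd),z])
# checks: cheeks' tops at z=.2-> and roof outline, floor corners
for q in [(0,.194,.2),(0,-.194,.2),(-.175,.194,.0),(-.175,-.194,0),(.175,-.194,0),(-.175,.194,.025),(-.175,-.194,.025),(0,0,.185)]:
    P=W(*q); print(q,proj("top",P)[0].round(1),proj("scene",P)[0].round(1))
s,t=tri((331.6,196),(187,245.3)); print("jar lid",s,t)
print("bottle",plane("top",(366,149),.12), "tin",plane("top",(364,199.5),.065), W(.015,.105,.12),W(.015,0,.065))
print("cup",tri((258,272),(190,137)),"tube",plane("top",(123,178),.009))
E
```

```text
[0.50806703 0.08616937 0.06013787] [np.float64(0.0005583595537344315), np.float64(0.0005583595537343916)] [0.62173627 0.08702538 0.06659177] [np.float64(0.0010935391702911069), np.float64(0.001093539170290997)] 0.11385553012926275
mid [0.56490165 0.08659738 0.06336482] ydir [0.99997165 0.00753046] xdir [ 0.00753046 -0.99997165]
joint -0.0029891516385202044
store origin [ 0.56634819 -0.10549023] yaw -1.5632658004532591
(0, 0.194, 0.2) [368.   92.2] [ 93.9 161.7]
(0, -0.194, 0.2) [371.5 295.2] [235.3  36.8]
(-0.175, 0.194, 0.0) [271.7 120.5] [177.2 245.1]
(-0.175, -0.194, 0) [268.9 282.8] [290.  131.5]
(0.175, -0.194, 0) [414.4 283.5] [190.8  51.2]
(-0.175, 0.194, 0.025) [272.5 117.2] [175.1 242.8]
(-0.175, -0.194, 0.025) [269.7 284. ] [290.9 126.7]
(0, 0, 0.185) [368.3 191.2] [169.9  99.9]
jar lid [0.45142841 0.25444134 0.05280651] [np.float64(0.001210977170458075), np.float64(0.0012109771704581112)]
bottle [ 0.66604377 -0.12333027  0.12      ] tin [ 0.56453906 -0.1352732   0.065     ] [ 0.67145817 -0.1196991   0.12      ] [ 0.56646115 -0.1204898   0.065     ]
cup (array([0.68733529, 0.25381945, 0.08538407]), [np.float64(0.0008785828298248338), np.float64(0.0008785828298248573)]) tube [0.60336582 0.42047366 0.009     ]
```

Handle height puts the door joint at about 0, so it's shut, and the sizes check out: bar 114 mm against 110 + 12. Rows can only turn the tool about its own z, so I'll read the tool's usage before planning the lean.

The handle can be gripped with any lean, but the jar needs a tool lean toward world −y. Reach limits look like the only way to get one. I'll align the tool with y and go inward near azimuth 90°, where there is free space, to see what a pose past reach does.

```bash
python3 -m inch '[0,0,0,-0.09,0,0,0,-0.09,0,0,0,-0.085,0,0,0,0,0,0,0,0]'; python3 -m inch '[3,-3,0,0,3,-3,0,0,3,-3,0,0,3,-4,0,0,3,-4,0,0]';python3 -m inch '[0,-2,0,0,0,-2,0,0,0,-2,0,0,0,-2,0,0,0,-2,0,0]';python3 -m inch '[0,-2,0,0,0,-2,0,0,0,-2,0,0,0,-2,0,0,0,-2,0,0]'; python3 -c "
from workcell import get_state;print(get_state())"
```

```text
clock: 0.52
tcp_pos: [0.1504, 0.5548, 0.2419]
orientation: [-0.0, 0.001, 1.0, -0.0]
wrist_force: [0.1, 0.1, 0.0]
finger_gap: 0.0859
grip_force: 0.0
clock: 0.93
tcp_pos: [0.0111, 0.3982, 0.2418]
orientation: [-0.0, 0.001, 1.0, -0.0]
wrist_force: [-0.6, -0.2, 1.0]
finger_gap: 0.0856
grip_force: 0.0
clock: 1.35
tcp_pos: [0.0119, 0.2988, 0.2422]
orientation: [0.0, 0.001, 1.0, 0.0]
wrist_force: [-0.5, -0.0, -0.8]
finger_gap: 0.0854
grip_force: 0.0
clock: 1.77
tcp_pos: [0.0119, 0.1989, 0.2422]
orientation: [0.0, 0.001, 1.0, 0.0]
wrist_force: [0.4, 0.0, 0.4]
finger_gap: 0.0856
grip_force: 0.0
{'clock': 1.7667, 'joint_pos': array([ 1.09784579e+00, -4.59910206e-01, -6.57647422e-01,  1.37262004e+00,
       -3.65246182e-05,  1.09939032e+00]), 'qvel': array([-0.54474691, -0.57266262, -0.2637537 ,  0.30549154, -0.00270229,
       -0.54139994]), 'tau': array([ 3.02750364, -0.7009889 , 30.21723032, -0.54196028,  0.11112451,
        0.64097179]), 'tcp_pos': array([0.01191636, 0.19889079, 0.24219374]), 'orientation': array([1.16113513e-04, 7.72268129e-04, 9.99999678e-01, 1.87205182e-04]), 'wrist_force': array([0.39398534, 0.00991569, 0.38626913]), 'ft_torque': array([-0.03539286, -0.06181661,  0.0153764 ]), 'grip_force': 0.0, 'finger_gap': 0.08562594704111613}
```

```bash
python3 -m inch '[-2.5,0,-2.5,0,-2.5,0,-2.5,0,-2.5,0,-2.5,0,-2.5,0,-2.5,0,-2.5,0,-2.5,0]' ; python3 -m inch '[-3,-2,0,0,-3,-2,0,0,-3,-2,0,0,-3,-2,0,0,-3,-2,0,0]'; python3 -m inch '[0,-4,0,0,0,-4,0,0,0,-4,0,0,0,-4,0,0,0,-4,0,0]'; python3 -m inch '[2,-3.5,0,0,2,-3.5,0,0,2,-3.5,0,0,2,-3.5,0,0,2,-3.5,0,0]'; python3 -m inch '[2,-3.5,0,0,2,-3.5,0,0,2,-3.5,0,0,2,-3.5,0,0,2,-3.5,0,0]' ; python3 -m inch '[1,-4,0,0,1,-4,0,0,1,-4,0,0,1,-4,0,0,1,-4,0,0]'|head -3; python3 -m inch '[0,-4,0,0,0,-4,0,0,0,-4,0,0,0,-4,0,0,0,-4,0,0]'|head -3;python3 -m inch '[0,-4,0,0,0,-4,0,0,0,-4,0,0,0,-4,0,0,0,-4,0,0]'|head -3; python3 -c "
from workcell import get_state;print(get_state())"
```

```text
clock: 2.18
tcp_pos: [0.1381, 0.1993, 0.3686]
orientation: [0.0, 0.001, 1.0, 0.0]
wrist_force: [-0.5, 0.4, -0.0]
finger_gap: 0.0853
grip_force: 0.0
clock: 2.6
tcp_pos: [0.2884, 0.0984, 0.3675]
orientation: [0.0, 0.002, 1.0, 0.0]
wrist_force: [0.5, 1.2, 1.4]
finger_gap: 0.0852
grip_force: 0.0
clock: 3.02
tcp_pos: [0.2865, -0.1019, 0.3674]
orientation: [0.0, 0.001, 1.0, -0.0]
wrist_force: [1.6, -0.1, -0.2]
finger_gap: 0.085
grip_force: 0.0
clock: 3.43
tcp_pos: [0.1856, -0.2764, 0.3674]
orientation: [0.0, 0.002, 1.0, -0.0]
wrist_force: [1.8, -1.0, 0.3]
finger_gap: 0.0857
grip_force: 0.0
clock: 3.85
tcp_pos: [0.0857, -0.4515, 0.3672]
orientation: [0.0, 0.002, 1.0, -0.0]
wrist_force: [0.4, -0.3, 0.4]
finger_gap: 0.0856
grip_force: 0.0
clock: 4.27
tcp_pos: [0.0366, -0.6517, 0.3669]
orientation: [0.0, 0.001, 1.0, -0.0]
clock: 4.68
tcp_pos: [0.0351, -0.7814, 0.3317]
orientation: [0.001, 0.001, 1.0, -0.017]
clock: 5.1
tcp_pos: [0.0311, -0.8763, 0.2911]
orientation: [0.001, 0.001, 0.996, -0.092]
{'clock': 5.1, 'joint_pos': array([-1.63083499,  0.95047552,  1.26327202,  1.70000564,  0.01239431,
       -1.62734767]), 'qvel': array([-0.00294992,  0.13311625,  0.0018496 , -0.47542135,  0.02081653,
        0.00112587]), 'tau': array([ 3.86903726e-02, -7.77641773e+01,  2.90394813e+01, -1.00262940e+00,
        1.92768249e-02, -1.35601578e-03]), 'tcp_pos': array([ 0.03106092, -0.87628509,  0.291057  ]), 'orientation': array([ 8.20072860e-04,  1.16823109e-03,  9.95770281e-01, -9.18668086e-02]), 'wrist_force': array([ 0.04496389, -0.26661712, -0.13624051]), 'ft_torque': array([ 0.15757644, -0.01471258,  0.03747274]), 'grip_force': 0.0, 'finger_gap': 0.08539960297146276}
```

Pushing past reach outward leans the tool toward −y, now 10.5°. That is the direction I need. Continuing.

```bash
for i in 1 2; do python3 -m inch '[0,-4,0,0,0,-4,0,0,0,-4,0,0,0,-4,0,0,0,-4,0,0]'|head -3; done; python3 -c "
from workcell import get_state;print(get_state()['joint_pos'])"
```

```text
clock: 5.52
tcp_pos: [0.0275, -0.9569, 0.2747]
orientation: [0.001, 0.001, 0.986, -0.166]
clock: 5.93
tcp_pos: [0.0246, -1.0247, 0.2891]
orientation: [0.001, 0.001, 0.97, -0.242]
[-1.633387    1.00599785  1.26307458  1.34022528  0.02995506 -1.6232965 ]
```

```bash
python3 -m inch '[0,-4,0,0,0,-4,0,0,0,-4,0,0,0,-4,0,0,0,-4,0,0]'|head -3;  python3 -m inch '[0,4,0,0,0,4,0,0,0,4,0,0,0,4,0,0,0,4,0,0]'|head -3; python3 -c "
from workcell import get_state
from h import *
s=get_state();print(s['joint_pos']);print(R.from_quat(np.roll(s['orientation'],-1)).as_matrix().round(3))"
```

```text
clock: 6.35
tcp_pos: [0.0221, -1.0776, 0.3315]
orientation: [0.0, 0.001, 0.949, -0.317]
clock: 6.77
tcp_pos: [0.0214, -0.9739, 0.2527]
orientation: [0.0, 0.001, 0.948, -0.318]
[-1.6440698   0.62193881  0.34327236  0.64557393  0.04372348 -1.62658217]
[[-1.     0.003 -0.   ]
 [ 0.002  0.797 -0.603]
 [-0.001 -0.603 -0.797]]
```

The lean now holds at 37° toward −y after returning within reach. Next I'll travel over the base side toward the handle.

```bash
for i in 1 2 3; do python3 -m inch '[0,1.18,-2.57,0,0,1.18,-2.57,0,0,1.18,-2.57,0,0,1.18,-2.57,0,0,1.18,-2.57,0]' -0.4 25|head -3;done; for i in 1 2 3; do python3 -m inch '[-1.87,2.39,-1.81,0,-1.87,2.39,-1.81,0,-1.87,2.39,-1.81,0,-1.87,2.39,-1.81,0,-1.87,2.39,-1.81,0]'|head -3; done
cat >> h.py <<'E'
def go(*P,step=.035):
    s=get_state();M=R.from_quat(np.roll(s['orientation'],-1)).as_matrix();p=np.array(s['tcp_pos']);print('pos',p.round(4),'z',M[:,2].round(3),'y',M[:,1].round(3),'F',s['wrist_force'].round(1),'gap',round(s['finger_gap'],4))
    for q in P:
        q=np.array(q);t=M.T@(q-p)*100;print(q,'tool cm',t.round(2),'rows>=',np.linalg.norm(t)/100/step);p=q
E
python3 -c "
from h import *
go((.45,.15,.40),(.565,.22,.24),(.565,.144,.141),(.565,.084,.061))"
```

```text
clock: 7.18
tcp_pos: [0.0216, -0.8486, 0.3196]
orientation: [0.0, 0.001, 0.949, -0.317]
clock: 7.6
tcp_pos: [0.0217, -0.7242, 0.387]
orientation: [0.0, 0.001, 0.949, -0.317]
clock: 8.02
tcp_pos: [0.0218, -0.5998, 0.4544]
orientation: [0.0, 0.001, 0.948, -0.317]
clock: 8.43
tcp_pos: [0.1154, -0.4497, 0.4543]
orientation: [0.0, 0.002, 0.948, -0.317]
clock: 8.85
tcp_pos: [0.2085, -0.2999, 0.4554]
orientation: [0.001, 0.002, 0.948, -0.318]
clock: 9.27
tcp_pos: [0.3027, -0.1498, 0.4559]
orientation: [0.001, 0.001, 0.948, -0.318]
pos [ 0.3027 -0.1498  0.4559] z [ 0.002 -0.602 -0.798] y [ 0.003  0.798 -0.602] F [ 0.3 -1.4 -0.7] gap 0.0258
[0.45 0.15 0.4 ] tool cm [-14.68  27.34 -13.56] rows>= 9.676775197425439
[0.565 0.22  0.24 ] tool cm [-11.44  15.26   8.58] rows>= 5.974435333236138
[0.565 0.144 0.141] tool cm [ 0.02 -0.1  12.48] rows>= 3.565938637630623
[0.565 0.084 0.061] tool cm [ 0.02  0.03 10.  ] rows>= 2.857142857142857
```

```bash
for i in 1 2; do python3 -m inch '[-1.47,2.73,-1.36,0,-1.47,2.73,-1.36,0,-1.47,2.73,-1.36,0,-1.47,2.73,-1.36,0,-1.47,2.73,-1.36,0]'|head -3;done; for i in 1 2; do python3 -m inch '[-1.14,1.53,0.86,0,-1.14,1.53,0.86,0,-1.14,1.53,0.86,0,-1.14,1.53,0.86,0,-1.14,1.53,0.86,0]'|head -3; done;  python3 -m inch '[0,0,2,0,0,0,2,0,0,0,2,0,0,0,2,0,0,0,2,0]'|head -3
python3 -m inch '[0,0,0,0,0,0,0,0,0,0,0,0,0,0,0,0,0,0,0,0]'|head -3
python3 -c "
from h import *
go((.565,.144,.141),(.565,.084,.061))
print(get_state()['joint_pos'])
S=eyes.read_camera('scene')[:,:,::-1];T=np.clip(eyes.read_camera('top')[:,:,::-1]*1.6,0,255).astype('uint8')
f=lambda I,x,y:cv2.resize(I[y:y+140,x:x+100],None,fx=4,fy=4,interpolation=2)
cv2.imwrite('pics/a1.png',np.hstack([f(S,190,110),f(T,210,120)]))"
```

```text
clock: 9.68
tcp_pos: [0.3763, 0.0001, 0.4272]
orientation: [0.0, 0.001, 0.948, -0.317]
clock: 10.1
tcp_pos: [0.4499, 0.1498, 0.3992]
orientation: [0.0, 0.001, 0.948, -0.317]
clock: 10.52
tcp_pos: [0.507, 0.1838, 0.3182]
orientation: [0.0, 0.001, 0.948, -0.317]
clock: 10.93
tcp_pos: [0.564, 0.2189, 0.2379]
orientation: [0.0, 0.001, 0.948, -0.317]
clock: 11.35
tcp_pos: [0.5633, 0.1579, 0.158]
orientation: [0.0, 0.001, 0.948, -0.317]
clock: 11.77
tcp_pos: [0.5641, 0.1593, 0.1602]
orientation: [0.001, 0.0, 0.949, -0.317]
pos [0.5641 0.1593 0.1602] z [ 0.002 -0.601 -0.799] y [ 0.001  0.799 -0.601] F [ 0.3  0.4 -0.4] gap 0.0257
[0.565 0.144 0.141] tool cm [-0.09 -0.07  2.45] rows>= 0.7018284863127822
[0.565 0.084 0.061] tool cm [ 0.02  0.01 10.  ] rows>= 2.857142857142857
[ 0.41124329  0.61252682  0.15391404  1.40222923 -0.58392491  0.49950814]
```

View pics/a1.png

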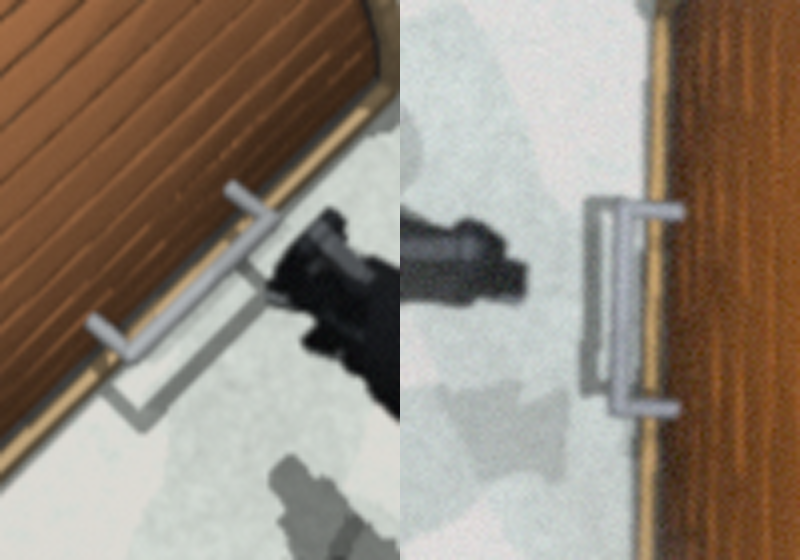

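The picture shows the fingers aimed at the middle of the handle bar, in line with the posts. I'll approach along the tool axis.

```bash
python3 -m inch '[-0.03,-0.02,2.2,0,-0.03,-0.02,2.2,0,0,0,2.2,0,0,0,2.2,0,0,0,2.2,0]'|head -4; python3 -m inch '[0,0,0.5,0,0,0,0.5,0,0,0,0.4,0,0,0,0,0,0,0,0,0]';python3 -c "
from h import *
go((.565,.084,.061))"
```

```text
clock: 12.28
tcp_pos: [0.5643, 0.0918, 0.0712]
orientation: [0.0, 0.0, 0.948, -0.317]
wrist_force: [0.7, -0.0, -1.0]
clock: 12.7
tcp_pos: [0.5646, 0.0841, 0.0611]
orientation: [0.001, 0.0, 0.948, -0.317]
wrist_force: [-0.7, -0.1, 0.3]
finger_gap: 0.0253
grip_force: 0.0
pos [0.5646 0.0841 0.0611] z [ 0.001 -0.601 -0.799] y [ 0.001  0.799 -0.601] F [-0.7 -0.1  0.3] gap 0.0253
[0.565 0.084 0.061] tool cm [-0.04 -0.01  0.02] rows>= 0.011520874490505656
```

```bash
python3 -m inch '[0,0,0,0,0,0,0,0,0,0,0,0,0,0,0,0,0,0,0,0]' -1 30; python3 -m inch '[0,0,0,0,0,0,0,0,0,0,0,0,0,0,0,0,0,0,0,0]'
```

```text
clock: 13.12
tcp_pos: [0.5647, 0.084, 0.0613]
orientation: [0.001, 0.0, 0.948, -0.317]
wrist_force: [-0.9, 2.6, 5.4]
finger_gap: 0.0109
grip_force: 29.5
clock: 13.53
tcp_pos: [0.5647, 0.084, 0.0613]
orientation: [0.001, 0.0, 0.948, -0.317]
wrist_force: [-0.3, 2.8, 6.4]
finger_gap: 0.0109
grip_force: 29.5
```

```bash
cat >> h.py <<'E'
def arc(a0,a1,n):
    M=R.from_quat(np.roll(get_state()['orientation'],-1)).as_matrix()
    a=np.linspace(a0,a1,n+1); P=np.c_[a*0,.196*np.cos(a),.196*np.sin(a)]
    d=np.diff(P,axis=0)@M*100
    for i in range(0,n,5): print([float(x) for r in d[i:i+5] for x in(0,*r[1:].round(2),0)])
E
python3 -c "
from h import *
arc(.2,1.75,25)"
```

```text
[0.0, -0.93, -0.78, 0.0, 0.0, -0.98, -0.72, 0.0, 0.0, -1.02, -0.66, 0.0, 0.0, -1.06, -0.59, 0.0, 0.0, -1.1, -0.52, 0.0]
[0.0, -1.13, -0.46, 0.0, 0.0, -1.15, -0.39, 0.0, 0.0, -1.17, -0.31, 0.0, 0.0, -1.19, -0.24, 0.0, 0.0, -1.2, -0.17, 0.0]
[0.0, -1.21, -0.09, 0.0, 0.0, -1.21, -0.02, 0.0, 0.0, -1.21, 0.06, 0.0, 0.0, -1.21, 0.13, 0.0, 0.0, -1.2, 0.21, 0.0]
[0.0, -1.18, 0.28, 0.0, 0.0, -1.16, 0.36, 0.0, 0.0, -1.14, 0.43, 0.0, 0.0, -1.11, 0.5, 0.0, 0.0, -1.08, 0.56, 0.0]
[0.0, -1.04, 0.63, 0.0, 0.0, -1.0, 0.69, 0.0, 0.0, -0.95, 0.75, 0.0, 0.0, -0.9, 0.81, 0.0, 0.0, -0.85, 0.87, 0.0]
```

```bash
python3 -m inch '[0,-0.93,-0.78,0,0,-0.98,-0.72,0,0,-1.02,-0.66,0,0,-1.06,-0.59,0,0,-1.1,-0.52,0]'; python3 -m inch '[0,-1.13,-0.46,0,0,-1.15,-0.39,0,0,-1.17,-0.31,0,0,-1.19,-0.24,0,0,-1.2,-0.17,0]'; python3 -c "
from h import *
go()
p=get_state()['tcp_pos'];y=p[1]+.1055+.0024;z=p[2]-.025+.0032;print(np.hypot(y,z),np.arctan2(z,y),'expect .196,.82')"
```

```text
clock: 13.95
tcp_pos: [0.5645, 0.0652, 0.1166]
orientation: [0.0, -0.0, 0.949, -0.314]
wrist_force: [0.5, 12.5, -0.7]
finger_gap: 0.0105
grip_force: 29.6
clock: 14.37
tcp_pos: [0.5643, 0.0271, 0.1648]
orientation: [0.0, -0.0, 0.949, -0.315]
wrist_force: [0.1, 8.0, 0.2]
finger_gap: 0.0106
grip_force: 30.9
pos [0.5643 0.0271 0.1648] z [ 0.001 -0.598 -0.802] y [-0.     0.802 -0.598] F [0.1 8.  0.2] gap 0.0106
0.1966873972845866 0.8140657318851613 expect .196,.82
```

Tracking well, so I'll continue.

```bash
python3 -m inch '[0,-1.21,-0.09,0,0,-1.21,-0.02,0,0,-1.21,0.06,0,0,-1.21,0.13,0,0,-1.2,0.21,0]'; python3 -m inch '[0,-1.18,0.28,0,0,-1.16,0.36,0,0,-1.14,0.43,0,0,-1.11,0.5,0,0,-1.08,0.56,0]';  python3 -m inch '[0,-1.04,0.63,0,0,-1,0.69,0,0,-0.95,0.75,0,0,-0.9,0.81,0,0,-0.85,0.87,0]'; python3 -c "
from h import *
go()
p=get_state()['tcp_pos'];y=p[1]+.1055+.0024;z=p[2]-.025+.0032;print(np.hypot(y,z),np.arctan2(z,y),'expect .196,1.75')"
```

```text
clock: 14.78
tcp_pos: [0.5639, -0.0238, 0.1988]
orientation: [0.0, -0.0, 0.949, -0.316]
wrist_force: [0.0, 1.8, -7.4]
finger_gap: 0.0108
grip_force: 30.7
clock: 15.2
tcp_pos: [0.5636, -0.0834, 0.2159]
orientation: [-0.0, -0.0, 0.949, -0.317]
wrist_force: [-0.7, 6.3, 3.5]
finger_gap: 0.0107
grip_force: 32.3
clock: 15.62
tcp_pos: [0.5633, -0.144, 0.2143]
orientation: [-0.001, 0.0, 0.949, -0.317]
wrist_force: [-1.7, 16.0, 18.5]
finger_gap: 0.011
grip_force: 35.9
pos [ 0.5633 -0.144   0.2143] z [-0.001 -0.601 -0.799] y [-0.     0.799 -0.601] F [-1.7 16.  18.5] gap 0.011
0.1958558909756393 1.7564329579652398 expect .196,1.75
```

```bash
python3 -m inch '[0,0,0,0,0,0,0,0,0,0,0,0,0,0,0,0,0,0,0,0]' -0.4; python3 -m inch '[0,0,-0.5,0,0,0,-1.5,0,0,0,-2.5,0,0,0,-3,0,0,0,-3,0]'; python3 -c "
from h import *
go((.453,.32,.30))
print(get_state()['joint_pos'])"
```

```text
clock: 16.03
tcp_pos: [0.5639, -0.1433, 0.2145]
orientation: [-0.0, 0.0, 0.948, -0.317]
wrist_force: [-0.1, 0.0, -0.7]
finger_gap: 0.0253
grip_force: 0.0
clock: 16.45
tcp_pos: [0.5635, -0.0794, 0.2992]
orientation: [-0.001, 0.0, 0.948, -0.317]
wrist_force: [0.3, 0.1, -1.1]
finger_gap: 0.0259
grip_force: 0.0
pos [ 0.5635 -0.0794  0.2992] z [-0.001 -0.602 -0.799] y [ 0.     0.799 -0.602] F [ 0.3  0.1 -1.1] gap 0.0259
[0.453 0.32  0.3  ] tool cm [ 11.08  31.85 -24.08] rows>= 11.840579638284458
[ 0.02581732  0.31281741  0.04231983  1.32128742 -0.64533093  0.03342266]
```

```bash
for i in 1 2 3; do python3 -m inch '[0.74,2.12,-1.61,0,0.74,2.12,-1.61,0,0.74,2.12,-1.61,0,0.74,2.12,-1.61,0,0.74,2.12,-1.61,0]' 0.75|head -3;done; for i in 1 2; do python3 -m inch '[0,0,0,0.12,0,0,0,0.12,0,0,0,0.12,0,0,0,0.12,0,0,0,0.12]'|head -1; done; python3 -m inch '[0,0,0,0.12,0,0,0,0.12,0,0,0,0.12,0,0,0,0,0,0,0,0]'; python3 -c "
from h import *
go()
print(get_state()['joint_pos'])
S=eyes.read_camera('scene')[:,:,::-1];T=np.clip(eyes.read_camera('top')[:,:,::-1]*1.6,0,255).astype('uint8')
cv2.imwrite('pics/s2.png',S);cv2.imwrite('pics/t2.png',T)
cv2.imwrite('pics/a2.png',np.vstack([cv2.resize(S[0:250,50:380],None,fx=1.2,fy=1.2,interpolation=2),cv2.resize(T[80:305,140:470],None,fx=1.2,fy=1.2,interpolation=2)]))"
```

```text
clock: 16.87
tcp_pos: [0.5266, 0.0545, 0.2994]
orientation: [0.0, 0.0, 0.948, -0.317]
clock: 17.28
tcp_pos: [0.4895, 0.1878, 0.2998]
orientation: [0.0, -0.0, 0.948, -0.317]
clock: 17.7
tcp_pos: [0.4525, 0.3209, 0.3002]
orientation: [0.0, -0.0, 0.948, -0.317]
clock: 18.12
clock: 18.53
clock: 18.95
tcp_pos: [0.453, 0.3196, 0.3001]
orientation: [0.223, 0.666, 0.675, -0.226]
wrist_force: [-0.7, -0.2, 0.1]
finger_gap: 0.075
grip_force: 0.0
pos [0.453  0.3196 0.3001] z [ 0.    -0.601 -0.799] y [ 1.     0.011 -0.008] F [-0.7 -0.2  0.1] gap 0.075
[ 0.70848428  0.64975206  0.54216734  1.91843138 -0.47448904  2.37699007]
```

View pics/a2.png

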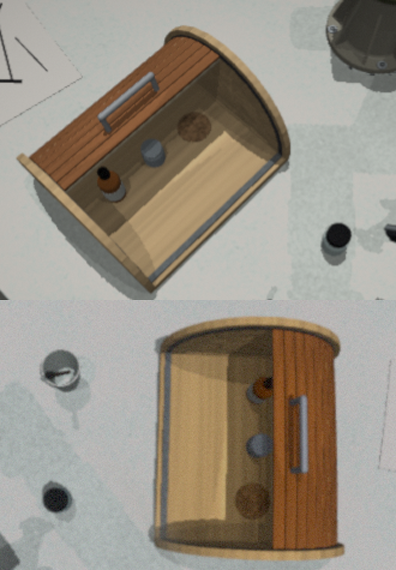

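The door is fully up. The coaster is on the robot side at about scene (212,106) and top (351,247). The tin is in the middle and the bottle on the far side, both standing. Next I'll measure the coaster and jar.

```bash
python3 - <<'E'
from h import *
I={'scene':cv2.imread('pics/s2.png'),'top':cv2.imread('pics/t2.png')}
for n,(x,y) in(("scene",(212,106)),("top",(351,247))):
    r=22;c=cv2.GaussianBlur(I[n],(3,3),0)[y-r:y+r,x-r:x+r].astype(float)
    L=c.sum(2); cen=L[r-5:r+5,r-5:r+5].mean(); 
    m=(L<cen+0.35*(np.median(L)-cen) if n=='scene' else L<cen*1.18).astype('uint8')
    m=cv2.morphologyEx(m,cv2.MORPH_OPEN,np.ones((3,3)))
    k,l,st,ce=cv2.connectedComponentsWithStats(m);i=l[r,r]; q=cv2.findContours((l==i).astype('uint8'),0,1)[0][0]
    e=cv2.fitEllipse(q);print(n,st[i],ce[i]+[x-r,y-r],e,'P',plane(n,np.array(e[0])+[x-r,y-r],.023),plane(n,ce[i]+[x-r,y-r],.023))
P=np.array([[.461+.035*np.cos(t),-.12+.035*np.sin(t),.023] for t in np.arange(0,6.28,1.57)])
print(proj('scene',P),proj('top',P))
for n,(x,y) in(("scene",(331,196)),("top",(187,246))):
    g=I[n][y-20:y+20,x-20:x+20].max(2);
    for th in(40,60,80):
        m=(g<th).astype('uint8');k,l,st,ce=cv2.connectedComponentsWithStats(m);i=1+np.argmax(st[1:,4]);
        q=cv2.findContours((l==i).astype('uint8'),0,1)[0][0];e=cv2.minEnclosingCircle(q);print(n,th,st[i],plane(n,ce[i]+[x-20,y-20],.063),e,np.array(e[0])+[x-20,y-20])
for Y in(.066,0): print(proj('scene',[.453+0,.2543,Y]),proj('top',[.453,.2543,Y]),proj('top',[.478,.2543,Y]))
E
```

```text
scene [   0    0   44   44 1155] [215.53766234 111.2017316 ] ((26.012901306152344, 26.60592269897461), (36.14706802368164, 53.74971389770508), 53.464569091796875) P [ 0.46285127 -0.09635957  0.023     ] [ 0.46482773 -0.09604545  0.023     ]
top [  8   0  32  44 980] [354.47653061 247.32040816] ((25.808719635009766, 21.873220443725586), (33.564640045166016, 41.460636138916016), 3.23053240776062) P [ 0.45895442 -0.12672175  0.023     ] [ 0.45791271 -0.12594154  0.023     ]
[[199.65496451 113.50743587]
 [219.82301755 112.91880671]
 [219.6994865   95.35504826]
 [199.8360996   95.8975471 ]] [[352.04352825 230.71895363]
 [337.08888566 245.59028956]
 [351.83282642 261.21733659]
 [366.70224769 246.25468097]]
scene 40 [ 11  11  20  19 290] [0.45450259 0.25630272 0.063     ] ((20.592023849487305, 19.849693298339844), 9.830195426940918) [331.59202385 195.8496933 ]
scene 60 [ 11  11  20  20 312] [0.45492841 0.25633976 0.063     ] ((20.791845321655273, 20.40557861328125), 10.207902908325195) [331.79184532 196.40557861]
scene 80 [ 10  10  22  21 339] [0.45495282 0.25636056 0.063     ] ((20.423076629638672, 20.19230842590332), 10.578771591186523) [331.42307663 196.19230843]
top 40 [ 11  12  18  18 179] [0.45094213 0.25229962 0.063     ] ((19.41044807434082, 19.932836532592773), 9.076549530029297) [186.41044807 245.93283653]
top 60 [ 10  11  20  19 299] [0.45066058 0.25366695 0.063     ] ((19.07377052307129, 20.02458953857422), 9.926360130310059) [186.07377052 246.02458954]
top 80 [  9  10  21  21 339] [0.45080737 0.25375432 0.063     ] ((19.433332443237305, 19.566667556762695), 10.607121467590332) [186.43333244 245.56666756]
[[331.60421098 194.46924476]] [[185.71730391 244.90440533]] [[186.26570532 233.29316732]]
[[326.5758087  203.50774476]] [[189.92788474 244.68528095]] [[190.42481122 233.92569243]]
```

```bash
python3 - <<'E'
from h import *
S=cv2.imread('pics/s2.png');T=cv2.imread('pics/t2.png')
f=lambda I,x,y:cv2.resize(I[y:y+50,x:x+50],None,fx=8,fy=8,interpolation=2)
A=f(S,187,81);B=f(T,326,222)
for n,V,(x,y) in(('scene',A,(187,81)),('top',B,(326,222))):
    P=np.array([[.461+.035*np.cos(t),-.12+.035*np.sin(t),.023] for t in np.arange(0,6.3,.3)])
    for p in proj(n,P): cv2.circle(V,tuple(int(v) for v in (p-[x,y]+.5)*8-.5),2,(0,255,0),-1)
cv2.imwrite('pics/a3.png',np.clip(np.hstack([A,B])*1.3,0,255).astype('uint8'))
E
```

```text
(no output)
```

View pics/a3.png

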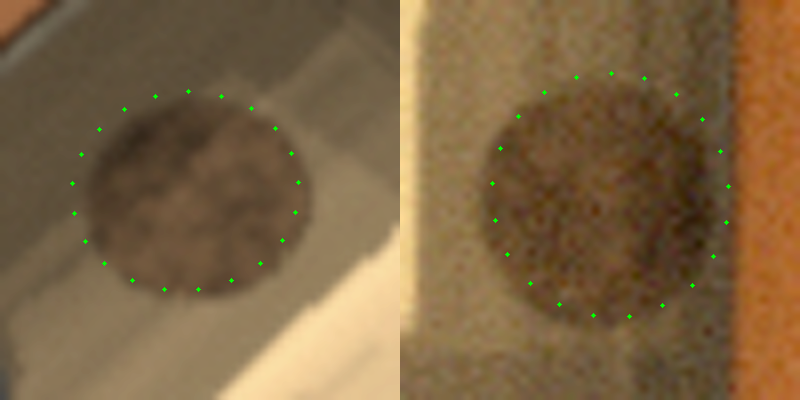

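The green guess circle sits a few mm off. The coaster's own centre is at scene (211.7,105.3) and top (350.4,246.7).

```bash
python3 - <<'E'
from h import *
print(plane('scene',(211.7,105.3),.023),plane('top',(350.4,246.7),.023),tri((211.7,105.3),(350.4,246.7)))
g=np.array([.453,.255,.040]); z=np.array([0,-.601,-.799])
J=g+.008*z
go(J-.11*z,J)
E
```

```text
[ 0.45958717 -0.11459594  0.023     ] [ 0.45914433 -0.11629885  0.023     ] (array([ 0.45882981, -0.1165619 ,  0.02016815]), [np.float64(0.0005989764785392021), np.float64(0.0005989764785392088)])
pos [0.4531 0.3194 0.3   ] z [-0.    -0.601 -0.799] y [ 1.     0.011 -0.008] F [-0.2 -0.   0.1] gap 0.0747
[0.453    0.316302 0.121498] tool cm [10.49  0.14 14.45] rows>= 5.101421081242275
[0.453    0.250192 0.033608] tool cm [ 0.  0. 11.] rows>= 3.142231652043184
```

```bash
python3 -m inch '[2.1,0.03,2.89,0,2.1,0.03,2.89,0,2.1,0.03,2.89,0,2.1,0.03,2.89,0,2.1,0.03,2.89,0]'|head -2; python3 -m inch '[0,0,2.5,0,0,0,2.5,0,0,0,2.5,0,0,0,2,0,0,0,1.5,0]'|head -4; python3 -m inch '[0,0,0,0,0,0,0,0,0,0,0,0,0,0,0,0,0,0,0,0]' -1 35; python3 -m inch '[0,0,0,0,0,0,0,0,0,0,0,0,0,0,0,0,0,0,0,0]'; python3 -c "
from h import *
go((.453,.2502,.0336))"
```

```text
clock: 19.47
tcp_pos: [0.4534, 0.3162, 0.12]
clock: 19.88
tcp_pos: [0.4527, 0.2487, 0.0321]
orientation: [0.222, 0.666, 0.675, -0.227]
wrist_force: [0.5, -0.0, -0.0]
clock: 20.3
tcp_pos: [0.454, 0.2512, 0.034]
orientation: [0.223, 0.667, 0.674, -0.224]
wrist_force: [-0.7, 0.2, -1.4]
finger_gap: 0.0481
grip_force: 36.3
clock: 20.72
tcp_pos: [0.4539, 0.2505, 0.034]
orientation: [0.223, 0.667, 0.674, -0.225]
wrist_force: [0.7, 2.6, 3.0]
finger_gap: 0.0485
grip_force: 36.7
pos [0.4539 0.2505 0.034 ] z [ 0.001 -0.601 -0.799] y [ 1.     0.009 -0.005] F [0.7 2.6 3. ] gap 0.0485
[0.453  0.2502 0.0336] tool cm [ 0.   -0.09  0.05] rows>= 0.02837575366688815
```

The jar is held: gap 48.5 with the usual −1 offset, so it is gripped near its centreline. Now I'll lift it and carry it to the store.

```bash
python3 -c "
from h import *
go((.454,.2505,.104),(.4594,.02,.104),(.4594,-.10,.075),(.4594,-.1203,.0595))"
```

```text
pos [0.4539 0.2505 0.034 ] z [ 0.001 -0.601 -0.799] y [ 1.     0.009 -0.005] F [0.7 2.6 3. ] gap 0.0485
[0.454  0.2505 0.104 ] tool cm [-4.21 -0.03 -5.6 ] rows>= 2.000776510551421
[0.4594 0.02   0.104 ] tool cm [-18.43   0.34  13.85] rows>= 6.587521289126425
[ 0.4594 -0.1     0.075 ] tool cm [-7.85 -0.09  9.53] rows>= 3.5272698582701643
[ 0.4594 -0.1203  0.0595] tool cm [-0.69 -0.01  2.46] rows>= 0.7297413575915728
```

```bash
python3 -m inch '[-0.84,0,-1.12,0,-0.84,0,-1.12,0,-0.84,0,-1.12,0,-0.84,0,-1.12,0,-0.85,0,-1.12,0]' - 45|head -4; for i in 1 2; do python3 -m inch '[-1.84,0.03,1.39,0,-1.84,0.03,1.39,0,-1.84,0.03,1.39,0,-1.84,0.03,1.39,0,-1.84,0.03,1.39,0]'|head -4;done; python3 -m inch '[0,0,0,0,0,0,0,0,0,0,0,0,0,0,0,0,0,0,0,0]';  python3 -c "
from h import *
go((.4594,-.10,.075),(.4594,-.1203,.0595))"
```

```text
clock: 21.13
tcp_pos: [0.4533, 0.2497, 0.1036]
orientation: [0.223, 0.667, 0.674, -0.226]
wrist_force: [0.9, -0.2, -1.2]
clock: 21.55
tcp_pos: [0.4556, 0.1336, 0.1028]
orientation: [0.222, 0.667, 0.674, -0.226]
wrist_force: [0.6, 0.1, -2.0]
clock: 21.97
tcp_pos: [0.4579, 0.0183, 0.1026]
orientation: [0.222, 0.667, 0.674, -0.226]
wrist_force: [0.2, -0.0, -1.5]
clock: 22.38
tcp_pos: [0.4589, 0.0204, 0.1029]
orientation: [0.223, 0.667, 0.675, -0.225]
wrist_force: [-0.7, -0.6, -2.2]
finger_gap: 0.0476
grip_force: 47.3
pos [0.4589 0.0204 0.1029] z [ 0.    -0.601 -0.799] y [ 1.     0.009 -0.007] F [-0.7 -0.6 -2.2] gap 0.0476
[ 0.4594 -0.1     0.075 ] tool cm [-7.94 -0.04  9.47] rows>= 3.529975025374383
[ 0.4594 -0.1203  0.0595] tool cm [-0.69 -0.01  2.46] rows>= 0.7297413575915728
```

```bash
python3 -m inch '[-1.59,0,1.89,0,-1.59,0,1.89,0,-1.59,0,1.89,0,-1.59,0,1.89,0,-1.58,0,1.9,0]'|head -4; python3 -m inch '[-0.14,0,0.5,0,-0.14,0,0.5,0,-0.14,0,0.5,0,-0.14,0,0.5,0,-0.13,0,0.46,0]'|head -4; python3 -m inch '[0,0,0,0,0,0,0,0,0,0,0,0,0,0,0,0,0,0,0,0]';  python3 -c "
from h import *
go((.4594,-.1203,.057))"
```

```text
clock: 22.8
tcp_pos: [0.4598, -0.1009, 0.075]
orientation: [0.223, 0.666, 0.675, -0.225]
wrist_force: [-0.3, 0.2, -2.1]
clock: 23.22
tcp_pos: [0.46, -0.1206, 0.0594]
orientation: [0.223, 0.667, 0.675, -0.225]
wrist_force: [-0.2, 0.3, -2.8]
clock: 23.63
tcp_pos: [0.4599, -0.1209, 0.0599]
orientation: [0.223, 0.667, 0.674, -0.225]
wrist_force: [0.3, 0.6, -2.6]
finger_gap: 0.0477
grip_force: 47.3
pos [ 0.4599 -0.1209  0.0599] z [ 0.    -0.601 -0.799] y [ 1.     0.009 -0.006] F [ 0.3  0.6 -2.6] gap 0.0477
[ 0.4594 -0.1203  0.057 ] tool cm [ 0.22 -0.04  0.2 ] rows>= 0.0862836050577756
```

```bash
python3 -m inch '[0.03,0,0.04,0,0.03,0,0.04,0,0.03,0,0.04,0,0.03,0,0.04,0,0,0,0,0]'; python3 -m inch '[0.03,0,0.04,0,0.03,0,0.04,0,0,0,0,0,0,0,0,0,0,0,0,0]'
```

```text
clock: 24.05
tcp_pos: [0.4595, -0.1211, 0.0576]
orientation: [0.223, 0.667, 0.674, -0.226]
wrist_force: [0.2, -0.2, -1.1]
finger_gap: 0.0477
grip_force: 47.3
clock: 24.47
tcp_pos: [0.4597, -0.1212, 0.057]
orientation: [0.223, 0.667, 0.674, -0.226]
wrist_force: [0.1, -0.1, 1.4]
finger_gap: 0.0478
grip_force: 47.6
```

The jar is resting: the wrist force went from −2.6 to +1.4 N. I'll release and withdraw.

```bash
python3 -m inch '[0,0,0,0,0,0,0,0,0,0,0,0,0,0,0,0,0,0,0,0]' 0.5; python3 -m inch '[0,0,-1,0,0,0,-2,0,0,0,-3,0,0,0,-3,0,0,0,-3,0]'|head -4;python3 -m inch '[-2,0,-3,0,-2,0,-3,0,-2,0,-3,0,-2,0,-3,0,-2,0,-3,0]'|head -4; python3 -c "
from h import *
go((.565,-.02,.40))"
```

```text
clock: 24.88
tcp_pos: [0.4597, -0.1211, 0.0568]
orientation: [0.223, 0.667, 0.674, -0.225]
wrist_force: [0.2, 0.1, -0.4]
finger_gap: 0.0642
grip_force: 0.0
clock: 25.3
tcp_pos: [0.4592, -0.0484, 0.1536]
orientation: [0.223, 0.667, 0.674, -0.226]
wrist_force: [0.1, 0.2, 0.4]
clock: 25.72
tcp_pos: [0.4604, -0.0384, 0.3345]
orientation: [0.223, 0.667, 0.674, -0.225]
wrist_force: [1.1, 0.3, -0.6]
pos [ 0.4604 -0.0384  0.3345] z [ 0.    -0.601 -0.799] y [ 1.     0.009 -0.006] F [ 1.1  0.3 -0.6] gap 0.0643
[ 0.565 -0.02   0.4  ] tool cm [-2.58 10.44 -6.34] rows>= 3.5658918214177633
```

```bash
for i in 1 2; do python3 -m inch '[1.13,-0.6,-1.66,0,1.13,-0.6,-1.66,0,1.13,-0.6,-1.66,0,1.13,-0.6,-1.66,0,1.13,-0.6,-1.66,0]' -0.4|head -2;done; for i in 1 2; do python3 -m inch '[0,0,0,-0.12,0,0,0,-0.12,0,0,0,-0.12,0,0,0,-0.12,0,0,0,-0.12]'|head -1; done; python3 -m inch '[0,0,0,-0.12,0,0,0,-0.12,0,0,0,-0.12,0,0,0,0,0,0,0,0]'|head -1; python3 -c "
from h import *
H=np.array([.5645,-.1433,.2143]);z=np.array([0,-.601,-.799])
go(H-.12*z,H-.05*z,H)
S=eyes.read_camera('scene')[:,:,::-1];T=np.clip(eyes.read_camera('top')[:,:,::-1]*1.6,0,255).astype('uint8')
cv2.imwrite('pics/a4.png',np.hstack([cv2.resize(S[20:240,60:300],None,fx=1.6,fy=1.6,interpolation=2),cv2.resize(T[85:305,230:470],None,fx=1.6,fy=1.6,interpolation=2)]))"
```

```text
clock: 26.13
tcp_pos: [0.4299, 0.057, 0.3656]
clock: 26.55
tcp_pos: [0.3993, 0.1519, 0.3979]
clock: 26.97
clock: 27.38
clock: 27.8
pos [0.3997 0.151  0.3976] z [-0.    -0.601 -0.799] y [ 0.004  0.799 -0.601] F [-0.5  0.4  0.4] gap 0.0259
[ 0.5645  -0.07118  0.31018] tool cm [-16.53 -12.44  20.34] rows>= 8.28895834978117
[ 0.5645  -0.11325  0.25425] tool cm [-0.  0.  7.] rows>= 1.9996019603911181
[ 0.5645 -0.1433  0.2143] tool cm [-0.  0.  5.] rows>= 1.4282871145650833
```

View pics/a4.png

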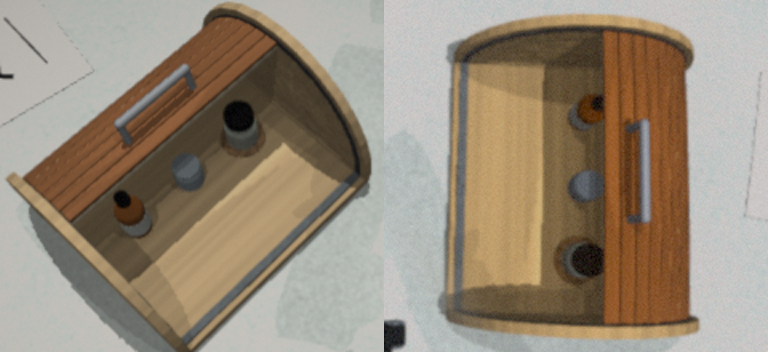

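The jar stands upright on the coaster (scene crop (240,125)), and the tin and bottle haven't moved. Next I'll re-grip the handle.

```bash
for i in 1 2; do python3 -m inch '[-1.65,-1.24,2.03,0,-1.65,-1.24,2.03,0,-1.65,-1.24,2.03,0,-1.65,-1.24,2.03,0,-1.65,-1.24,2.03,0]'|head -2;done;  python3 -m inch '[0,0,2,0,0,0,2,0,0,0,2,0,0,0,1,0,0,0,0,0]'|head -2; python3 -c "
from h import *
go((.5645,-.1433,.2143))"
```

```text
clock: 28.32
tcp_pos: [0.4827, 0.0394, 0.3535]
clock: 28.73
tcp_pos: [0.5651, -0.0715, 0.3097]
clock: 29.15
tcp_pos: [0.563, -0.1135, 0.2518]
pos [ 0.563  -0.1135  0.2518] z [-0.005 -0.601 -0.799] y [ 0.001  0.799 -0.601] F [ 0.3 -0.1  0. ] gap 0.0259
[ 0.5645 -0.1433  0.2143] tool cm [-0.17 -0.13  4.79] rows>= 1.3688223753050568
```

```bash
python3 -m inch '[0,-0.05,1.5,0,0,0,1.5,0,0,0,1.1,0,0,0,0.6,0,0,0,0,0]'; python3 -c "
from h import *
go((.5645,-.1433,.2143))"
```

```text
clock: 29.57
tcp_pos: [0.5641, -0.1412, 0.2163]
orientation: [-0.001, 0.001, 0.948, -0.317]
wrist_force: [-0.2, 0.6, 0.6]
finger_gap: 0.0258
grip_force: 0.0
pos [ 0.5641 -0.1412  0.2163] z [-0.002 -0.601 -0.799] y [ 0.001  0.799 -0.601] F [-0.2  0.6  0.6] gap 0.0258
[ 0.5645 -0.1433  0.2143] tool cm [-0.04 -0.05  0.29] rows>= 0.08541955849515936
```

```bash
python3 -m inch '[0,-0.04,0.28,0,0,0,0,0,0,0,0,0,0,0,0,0,0,0,0,0]'|head -4; python3 -m inch '[0,0,0,0,0,0,0,0,0,0,0,0,0,0,0,0,0,0,0,0]' -1 30; python3 -c "
from h import *
go()
arc(1.75,.19,25)"
```

```text
clock: 29.98
tcp_pos: [0.5648, -0.1427, 0.2154]
orientation: [0.0, 0.0, 0.948, -0.317]
wrist_force: [0.2, -0.2, -0.5]
clock: 30.4
tcp_pos: [0.5647, -0.143, 0.2154]
orientation: [0.0, 0.0, 0.948, -0.317]
wrist_force: [-0.5, 1.3, 3.4]
finger_gap: 0.0106
grip_force: 29.4
pos [ 0.5647 -0.143   0.2154] z [ 0.    -0.602 -0.799] y [ 0.001  0.799 -0.602] F [-0.5  1.3  3.4] gap 0.0106
[0.0, 0.86, -0.87, 0.0, 0.0, 0.91, -0.82, 0.0, 0.0, 0.96, -0.76, 0.0, 0.0, 1.0, -0.7, 0.0, 0.0, 1.05, -0.63, 0.0]
[0.0, 1.08, -0.57, 0.0, 0.0, 1.12, -0.5, 0.0, 0.0, 1.15, -0.43, 0.0, 0.0, 1.17, -0.35, 0.0, 0.0, 1.19, -0.28, 0.0]
[0.0, 1.21, -0.21, 0.0, 0.0, 1.22, -0.13, 0.0, 0.0, 1.22, -0.05, 0.0, 0.0, 1.22, 0.02, 0.0, 0.0, 1.22, 0.1, 0.0]
[0.0, 1.21, 0.17, 0.0, 0.0, 1.2, 0.25, 0.0, 0.0, 1.18, 0.32, 0.0, 0.0, 1.16, 0.4, 0.0, 0.0, 1.13, 0.47, 0.0]
[0.0, 1.1, 0.54, 0.0, 0.0, 1.06, 0.6, 0.0, 0.0, 1.02, 0.67, 0.0, 0.0, 0.98, 0.73, 0.0, 0.0, 0.93, 0.79, 0.0]
```

```bash
python3 -m inch '[0,0.86,-0.87,0,0,0.91,-0.82,0,0,0.96,-0.76,0,0,1,-0.7,0,0,1.05,-0.63,0]'; python3 -m inch '[0,1.08,-0.57,0,0,1.12,-0.5,0,0,1.15,-0.43,0,0,1.17,-0.35,0,0,1.19,-0.28,0]'; python3 -m inch '[0,1.21,-0.21,0,0,1.22,-0.13,0,0,1.22,-0.05,0,0,1.22,0.02,0,0,1.22,0.1,0]'; python3 -c "
from h import *
go()
p=get_state()['tcp_pos'];y=p[1]+.1055+.0024;z=p[2]-.025+.0032;print(np.hypot(y,z),np.arctan2(z,y),'expect .196,.814')"
```

```text
clock: 30.82
tcp_pos: [0.5651, -0.0833, 0.2183]
orientation: [0.001, 0.001, 0.948, -0.319]
wrist_force: [0.0, -4.6, 5.2]
finger_gap: 0.011
grip_force: 29.4
clock: 31.23
tcp_pos: [0.5656, -0.0241, 0.2011]
orientation: [0.002, 0.001, 0.948, -0.319]
wrist_force: [0.4, -1.9, 8.3]
finger_gap: 0.0108
grip_force: 30.7
clock: 31.65
tcp_pos: [0.5658, 0.0268, 0.1652]
orientation: [0.001, 0.001, 0.948, -0.318]
wrist_force: [5.0, -2.7, 2.2]
finger_gap: 0.0107
grip_force: 31.1
pos [0.5658 0.0268 0.1652] z [ 0.002 -0.602 -0.798] y [ 0.002  0.798 -0.602] F [ 5.  -2.7  2.2] gap 0.0107
0.19673673491899857 0.8163784083405085 expect .196,.814
```

```bash
python3 -m inch '[0,1.21,0.17,0,0,1.2,0.25,0,0,1.18,0.32,0,0,1.16,0.4,0,0,1.13,0.47,0]'; python3 -m inch '[0,1.1,0.54,0,0,1.06,0.6,0,0,1.02,0.67,0,0,0.98,0.73,0,0,0.93,0.79,0]'; python3 -m inch '[0,0,0,0,0,0,0,0,0,0,0,0,0,0,0,0,0,0,0,0]';  python3 -c "
from h import *
go((.5647,.084,.0613))
p=get_state()['tcp_pos'];y=p[1]+.1055+.0024;z=p[2]-.025+.0032;print(np.hypot(y,z),np.arctan2(z,y),'expect .196,.2')"
```

```text
clock: 32.07
tcp_pos: [0.5655, 0.0647, 0.1156]
orientation: [0.001, 0.0, 0.948, -0.317]
wrist_force: [6.5, -0.2, 5.7]
finger_gap: 0.0106
grip_force: 31.8
clock: 32.48
tcp_pos: [0.5653, 0.0837, 0.06]
orientation: [0.001, -0.0, 0.948, -0.32]
wrist_force: [-9.5, -14.0, 54.6]
finger_gap: 0.0105
grip_force: 36.4
clock: 32.9
tcp_pos: [0.5653, 0.0831, 0.0599]
orientation: [0.001, 0.001, 0.948, -0.319]
wrist_force: [4.5, -6.7, 7.8]
finger_gap: 0.0107
grip_force: 32.7
pos [0.5653 0.0831 0.0599] z [ 0.001 -0.604 -0.797] y [ 0.002  0.797 -0.604] F [ 4.5 -6.7  7.8] gap 0.0107
[0.5647 0.084  0.0613] tool cm [ 0.06 -0.01 -0.17] rows>= 0.05193189785164529
0.19471101020135442 0.19679582782830965 expect .196,.2
```

The door is against its shut stop. I'll release and back off.

```bash
python3 -m inch '[0,0,0,0,0,0,0,0,0,0,0,0,0,0,0,0,0,0,0,0]' -0.4|tail -4; python3 -m inch '[0,0,-0.5,0,0,0,-1.5,0,0,0,-2.5,0,0,0,-3,0,0,0,-3,0]'|head -4; python3 -m inch '[1,1,-3,0,1,1,-3,0,1,1,-3,0,1,1,-3,0,1,1,-3,0]'|head -4; python3 -m inch '[1.5,2,-2,0,1.5,2,-2,0,1.5,2,-2,0,1.5,2,-2,0,1.5,2,-2,0]'|head -4; python3 -m inch '[0,0,0,0,0,0,0,0,0,0,0,0,0,0,0,0,0,0,0,0]'|head -2; python3 -c "
from h import *
S=eyes.read_camera('scene')[:,:,::-1];T=np.clip(eyes.read_camera('top')[:,:,::-1]*1.6,0,255).astype('uint8')
cv2.imwrite('pics/a5.png',np.hstack([cv2.resize(I[0:360],None,fx=.78,fy=.78) for I in (S,T)]))
S0=cv2.imread('pics/scene0.png');print(np.abs(S.astype(int)-S0).mean(2)[140:225,195:290].mean())"
```

```text
orientation: [-0.001, -0.0, 0.948, -0.317]
wrist_force: [-0.1, 0.1, -0.0]
finger_gap: 0.0258
grip_force: 0.0
clock: 33.73
tcp_pos: [0.564, 0.1482, 0.1438]
orientation: [-0.001, 0.0, 0.948, -0.317]
wrist_force: [0.4, -0.5, -0.4]
clock: 34.15
tcp_pos: [0.5137, 0.2793, 0.234]
orientation: [-0.0, 0.0, 0.948, -0.317]
wrist_force: [0.7, 0.0, -0.2]
clock: 34.57
tcp_pos: [0.4384, 0.4193, 0.2531]
orientation: [-0.0, 0.0, 0.948, -0.317]
wrist_force: [0.4, 0.4, 0.1]
clock: 34.98
tcp_pos: [0.4403, 0.4168, 0.2528]
1.7818782249742002
```

View pics/a5.png

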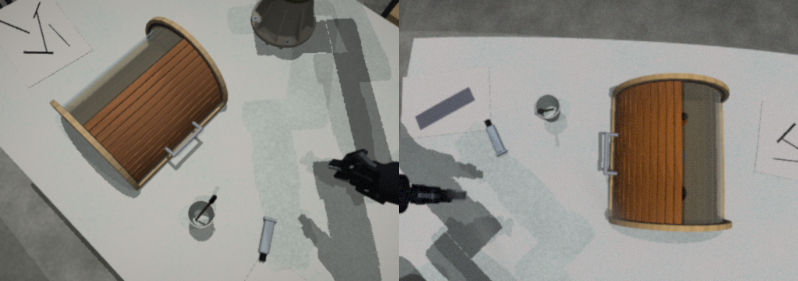

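The door is shut, the handle region matches the first picture (mean difference 1.8), and the cup and tube haven't moved. Handing in.

```bash
python3 -c "
from workcell import env
print(env.hand_in())"
```

```text
the job is handed in; nothing more can be done
None
```

The job is handed in at about 35 s on the robot's clock (limit 72 s): the ink jar stands upright on the cork coaster and the door is shut. The bottle and tin were unmoved when last seen before the door was shut, and the tube and cup look unmoved in the last picture. The hand-in returned no verdict.

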